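# Change the juicer's reaming cone from orange to lime

### The arm

A 7-joint arm with a two-finger parallel gripper is mounted at the origin on the work surface. World frame = base frame: x ahead of the robot, y to its left, z up, the work surface at z = 0. Lengths are in m, angles in degrees, forces in N, time in s.
With the tool pointing down it reaches from about 0.4 to 0.875 m from the base axis. Payload 19.3 kg.
Tool frame: the origin (TCP) lies between the finger pads; the fingertips stand 11 mm ahead of it and the grasp point (between the pads) lies 8 mm behind it; z points along the fingers, y is the line along which they close (so a half turn about z gives the same grasp; the last joint's range is limited). The gripper opens to 85 mm and grips with 20 to 120 N. Pads are 22 mm wide; open, the fingers measure 114 mm over their backs; the gripper's body (76 mm by 85 mm) begins 54 mm behind the grasp point. The pads swing forward as they close: fully open they stand 13 mm farther back than shut.
Start: joints at [-4.022, 29.874, -2.08, 91.645, 1.215, 58.505, -6.463], TCP at [0.625, -0, 0.214] pointing down, gripper open.
Joint ranges: [-166.77, 166.77], [-17.47, 122.26], [-85.68, 81.53], [9.62, 139.38], [-72.42, 252.41], [9.2, 110.78], [-144.41, 144.41]. Speed limits (degrees/s): [108.29, 108.29, 136.94, 136.94, 172.46, 172.46, 172.46].

### API

Orientations are given as [roll, pitch, yaw] about the fixed x, y, z axes, in that order (R = Rz(yaw) Ry(pitch) Rx(roll)).
In Python, from rig import ctrl, camera, camera_info, job_done gives the robot as it stands.
- The arm moves only by the shell command python3 -m creep 'ROWS' [FORCE]. ROWS is JSON, a list of rows, each a list of 7 numbers: the shift along the tool's x, y, z in cm, then the turn, a rotation vector about the tool's x, y, z in degrees, then the closure, from -1 (fully open) to 1 (shut). A call has 1 to 8 rows; each row shifts and turns the commanded pose from where the row before left it, along the tool's axes as they then stand; what a row does not reach is not made up. A row lasts 1/8 s, in which the tool goes at most 62.5 mm and 10.7 degrees, less where a joint would pass 70% of its speed; a pose out of reach is approached as far as the arm can. A call is refused whole if a number of a shift passes 6.25 or a number of a turn 10.7, either way. A call with a gripper value outside its range is refused whole. The fingers move at their own pace and stop on an object; FORCE is the grip in N (left out, the last holds). Time passes only in rows, so rows that do not move let the fingers close. It gives the time, the measured TCP pose, the force, the opening and the grip force at its end, in the units of the state.
- ctrl.read_state(): the state, without advancing time (a new reading comes with each control period).
- camera(name): name is "scene" or "side" or "wrist"; returns the picture (420x560x3 uint8, blue, green, red); there is no depth.
- camera_info(name): a dict with "camera_matrix" (3x3 intrinsics, pixels), "dist" ([k1, k2, p1, p2, k3] as OpenCV has them; the pictures are not rectified), "world_from_camera" (4x4, takes a point from camera to world coordinates); the wrist camera has in their place "mount" (4x4, takes a point from camera to tool coordinates, whose origin is the TCP and whose axes are the flange's). Camera axes: x right, y down, z forward; pixel columns grow to the right and rows downward; lengths in m; the calibration is good to about 2 mm. A picture is of the moment at which its call begins: read the wrist's pose just before it. camera_info takes no time and is no camera call.
- job_done(): hands the job in; it is judged then, once.
The state is a dict: "t": time; "qpos": joint angles; "joint_vel": joint speeds; "joint_efforts": joint torques, N m; "tool_pos": TCP position; "orientation": TCP orientation; "contact_force": force on the tool from outside, world axes, zero at the start; "torque": the same for the moment, N m; "gripper_width": finger opening in m; "finger_force": force on a finger pad.
Only numpy, scipy, OpenCV 4.12 (cv2) and the standard library are available. Lean on these libraries where they do the work, as an engineer would, in place of code of your own. Each camera call takes 0.05 s, during which the arm holds its last target. There are 200 camera calls.

### The job

Limes are next on the citrus juicer: pull the big orange-coloured cone straight up off its clip-on drive spindle and set it down gently in the aluminium mixing bowl. Then put the small green lime cone on the spindle, turning it until the splines mesh, push it fully home, and finish still gripping it and pressing it down so that the spindle stays sunk on its run-switch spring. Leave the other things on the ledge where they are.

Things in the scene. Friction and masses are not known exactly. Their poses are not given: they have to be found in the camera images.
- juicer: Electric citrus juicer, unplugged, fixed to the ledge: white body 156 mm across; on it a clear round juice collector, rim 168 mm across outside and 162 mm inside, 160 mm above the ledge, its strainer floor 34 mm below the rim. A spout on its -x side, 121 mm up, reaches 112 mm from the axis. Origin: centre of the underside, z up. The drive spindle stands upright in the centre.
- spindle_seat (a point): On the drive spindle's axis, level with its grey seat (32 mm across) on which a cone's underside rests when home; 165 mm above the ledge, less as the spindle sinks. z up; x and y (the juicer's too) lie along the four spindle ribs. Metal snap collar 0 to 10 mm above it, 19 mm across, with two spring catches 6 mm up. The spindle cannot turn (gearbox).
- rib_tops (a point): Centre of the upper ends of the spindle's four black ribs, 26 mm above the seat. The ribs form a cross 17 mm across, 4 mm thick, from 10 to 26 mm above the seat. Above them a white round pilot, 9 mm across for 3 mm, then tapering to 4 mm across; it ends 33 mm above the seat.
- spindle (a joint): Sinking of the drive spindle in m: 0 up, grows downwards, hard stop at 0.007. A spring holds it up: it takes about 4 N to start it sinking and about 12 N to hold it at the bottom.
- orange_cone: Big ribbed cone of orange plastic, 62 mm across, 62.5 mm high, 50 to 100 g: straight-sided up to 28 mm above its underside, then domed to a tip. At the start it is clipped on the spindle, underside on the seat; a straight upward pull of about 6 N frees it, and it clears the spindle 35 mm up. Origin: centre of the underside, z up. Same socket as the lime cone.
- lime_cone: Small ribbed cone of green plastic, 40 mm across, 54 mm high, 30 to 65 g: straight-sided up to 28 mm above its underside, then domed to a tip. At the start it stands upright on the ledge, tip up. Origin: centre of the underside, z up. Its four tall outside ribs, which run up to the tip, lie along its own x and y axes, directly above its four spline grooves; four short ribs lie between.
- lime_grooves (a point): Lower mouth of the lime cone's spline bore, on its axis 11 mm above the underside. Bore 11 mm across, grooves 6 mm wide along the cone's x and y, so it meshes at any quarter turn, within about 8 degrees. Unmeshed it stands on the rib tops, 15 mm above home; meshed it slides freely to about 9 mm above home, then the snap collar needs a push of about 5 N (up to 10 N if badly turned).
- mixing_bowl: Open round aluminium mixing bowl, loose on the ledge, 350 g: rim 250 mm across, 95 mm high, flat floor about 110 mm across and 4 mm above its underside, 3 mm wall. Origin: centre of the underside, z up. Stands left or right of the juicer; the lime cone is on the other side.
- pestle: Wooden pestle lying on the ledge, 176 mm long, 44 mm thick at both ends. Origin: its middle; it lies along its own y axis. Leave alone.
- oil_bottle: Green oil bottle, 64 mm across, 210 mm high. Origin: centre of the underside. Leave alone.
- salt_jar: Glass salt jar with a steel lid, 60 mm across, 85 mm high. Origin: centre of the underside. Leave alone.
- grill_brush: Basting brush lying on the ledge, 240 mm long, handle to its own -x. Leave alone.
Mind the look-alikes: they are no part of the job. Leave any red look-alike of the juicer alone.

How it is judged:
By the outcome, as a careful person would: the job done as asked, in the order asked, and still so for the second after the job is handed in, while the arm keeps its last pose, push and grip.
It also fails if it takes over 62 s, if anything falls off the work surface, if the arm or the gripper's body presses on something with over 40 N, if the wrist force passes 120 N, or if a joint passes its speed limit or range.

## Working session

There is one attempt and no reset: what is moved stays moved. The work goes in short steps, Python scripts to look and compute and a shell command to move; the robot and the scene stay as the last step left them, time stands still between calls to the robot, and variables do not carry over. Pictures are saved under pics/ and viewed, at most 10 in all, crops included, and the job is handed in when it is done.

```bash
mkdir -p pics; ls; python3 - <<'E'
from rig import ctrl,camera,camera_info
import cv2,numpy as np
s=ctrl.read_state();print(s)
for n in["scene","side","wrist"]:
    cv2.imwrite(f"pics/{n}0.png",camera(n))
    i=camera_info(n);print(n,{k:np.round(v,4).tolist() for k,v in i.items() if not isinstance(v,str)})
E
```

```text
pics
{'t': 0.0, 'qpos': array([-4.02263012, 29.90892725, -2.08259568, 91.67252252,  1.21375856,
       58.5048644 , -6.46484361]), 'joint_vel': array([-0.09573671, -0.04811252, -0.05593194, -0.00017103,  0.01473163,
        0.00345249,  0.00090802]), 'joint_efforts': array([-4.24098413e-03, -9.27110124e+01,  1.97758444e+00, -3.69928443e+01,
        1.76317629e-02,  8.19846697e-03, -6.58496788e-05]), 'tool_pos': array([ 6.24649423e-01, -1.57620216e-05,  2.13135866e-01]), 'orientation': array([-1.79935778e+02,  3.21432265e-03,  8.99985497e+01]), 'contact_force': array([ 0.6684494 ,  0.22390388, -1.09390488]), 'torque': array([-0.01683564,  0.0172152 , -0.02312548]), 'finger_force': 0.0, 'gripper_width': 0.08518706432503584}
scene {'camera_matrix': [[489.4549, 0.0, 288.6237], [0.0, 489.4549, 218.8086], [0.0, 0.0, 1.0]], 'dist': [-0.0189, 0.0, 0.0, 0.0, 0.0], 'world_from_camera': [[0.1245, 0.8328, -0.5394, 1.536], [0.9921, -0.1129, 0.0547, -0.1048], [-0.0153, -0.5419, -0.8403, 1.5424], [0.0, 0.0, 0.0, 1.0]]}
side {'camera_matrix': [[510.0391, 0.0, 288.4671], [0.0, 510.0391, 208.6463], [0.0, 0.0, 1.0]], 'dist': [-0.0827, 0.0, 0.0, 0.0, 0.0], 'world_from_camera': [[-0.8678, -0.2582, 0.4247, -0.0586], [-0.4968, 0.4765, -0.7254, 1.2053], [-0.0151, -0.8404, -0.5418, 1.0209], [0.0, 0.0, 0.0, 1.0]]}
wrist {'camera_matrix': [[302.6838, 0.0, 277.0806], [0.0, 302.6838, 208.9301], [0.0, 0.0, 1.0]], 'dist': [-0.0657, 0.0, 0.0, 0.0, 0.0], 'mount': [[0.002, -0.9531, -0.3027, 0.0778], [1.0, 0.0015, 0.0018, -0.0002], [-0.0013, -0.3027, 0.9531, -0.1603], [0.0, 0.0, 0.0, 1.0]]}
```

View pics/scene0.png

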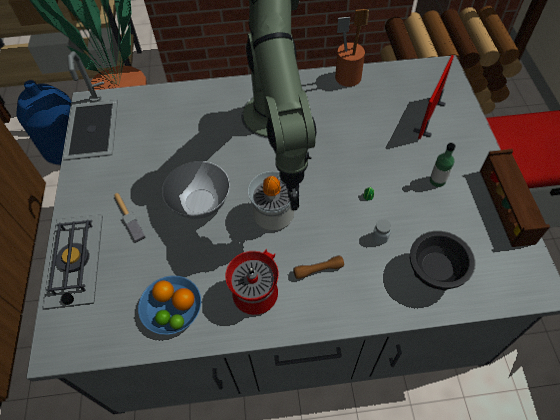

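View pics/side0.png

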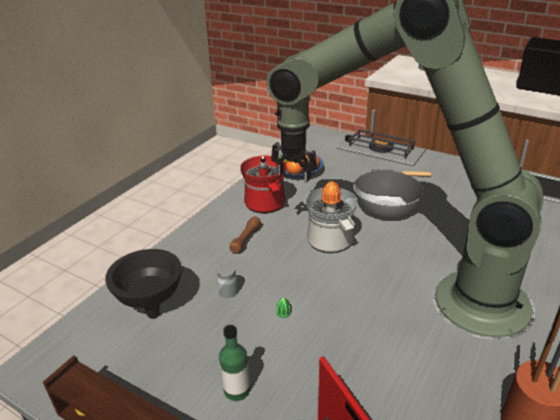

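Scene: the white juicer with the orange cone is at (271,187), with oranges at (163,291) and (183,299) as look-alikes. The red juicer at (252,280) is a look-alike of the juicer. The green lime cone is at (368,194), and its look-alikes are the limes at (163,317) and (177,322). The aluminium bowl is at (196,190), and its look-alikes are the black mortar-like bowl at (442,260) and the blue fruit bowl at (170,305). I choose the white juicer's cone, the ribbed lime cone at (368,194) and the shiny bowl, and check them in a close crop.

```bash
cat > h.py <<'E'
import cv2,numpy as np
from rig import ctrl,camera,camera_info
from scipy.spatial.transform import Rotation as R
def tool():
    s=ctrl.read_state();T=np.eye(4);T[:3,:3]=R.from_euler('xyz',s['orientation'],degrees=True).as_matrix();T[:3,3]=s['tool_pos'];return T
def pose(n,T=None):
    i=camera_info(n);return (np.array(i['world_from_camera']) if 'world_from_camera' in i else (tool() if T is None else T)@np.array(i['mount'])),np.array(i['camera_matrix']),np.array(i['dist'])
def ray(n,uv,T=None):
    W,K,d=pose(n,T);p=cv2.undistortPoints(np.array([[uv]],float),K,d)[0,0]
    v=W[:3,:3]@np.array([p[0],p[1],1]);return W[:3,3],v/np.linalg.norm(v)
def atz(n,uv,z,T=None):
    o,v=ray(n,uv,T);return o+v*(z-o[2])/v[2]
def tri(rs):
    A=0;b=0
    for o,v in rs:
        P=np.eye(3)-np.outer(v,v);A=A+P;b=b+P@o
    p=np.linalg.solve(A,b);return p,[np.linalg.norm(np.cross(p-o,v)) for o,v in rs]
def proj(n,p,T=None):
    W,K,d=pose(n,T);V=np.linalg.inv(W);return cv2.projectPoints(np.array(p,float).reshape(-1,3),cv2.Rodrigues(V[:3,:3])[0],V[:3,3],K,d)[0].reshape(-1,2)
def crop(im,x,y,w,h,f):
    return cv2.resize(im[y:y+h,x:x+w],None,fx=f,fy=f,interpolation=cv2.INTER_CUBIC)
E
python3 - <<'E'
from h import *
s=cv2.imread('pics/scene0.png');d=cv2.imread('pics/side0.png')
a=np.hstack([crop(s,155,140,160,100,2.5*1.0),crop(s,340,150,160,100,2.5)])
b=np.hstack([crop(d,295,150,160,100,2.5),crop(d,200,250,160,100,2.5)])
cv2.imwrite('pics/c1.png',np.vstack([a,b]))
E
```

```text
(no output)
```

View pics/c1.png

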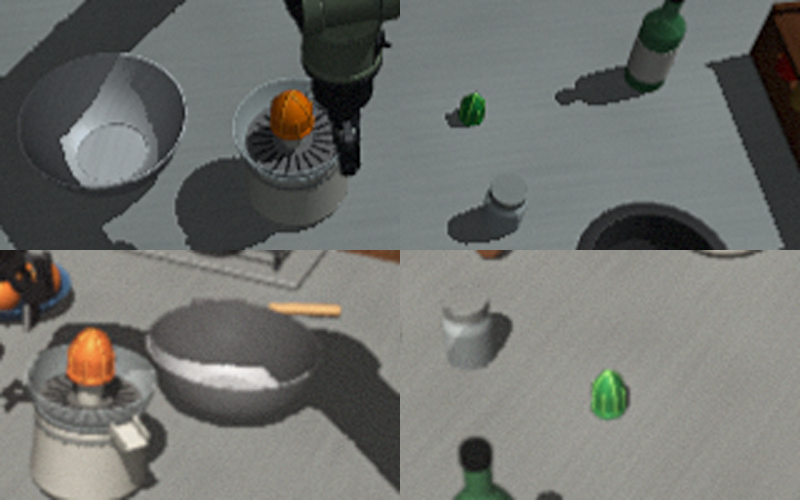

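View pics/wrist0.png

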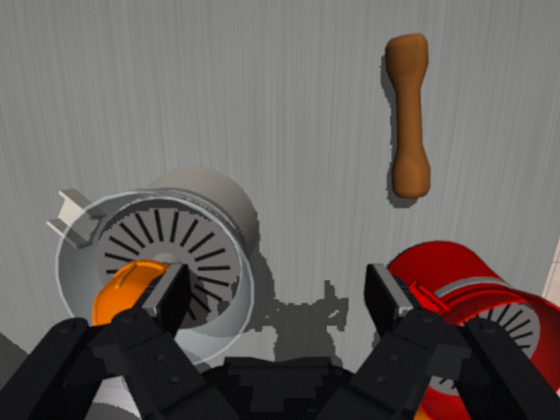

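The crops confirm it: the orange cone sits on the white juicer with its tip at scene (271.4,176) and side (332,181). The lime cone is ribbed, with its tip at scene (370,187) and side (284,298). The aluminium bowl rim is centred at scene (196,188), and the wrist view shows the spout tip at (68,215).

```bash
python3 - <<'E'
from h import *
np.set_printoptions(precision=4,suppress=True)
print('cone',tri([ray('scene',(271.4,176)),ray('side',(332.2,181.2))]),atz('scene',(271.4,176.5),.2275),atz('side',(332.2,181.5),.2275))
print('lime',tri([ray('scene',(370,187.2)),ray('side',(283.6,297.6))]),atz('scene',(369.2,193.6),.025),atz('side',(283.6,308),.027))
print('bowl',atz('scene',(196,188),.095),atz('side',(387.4,188),.095), 'floor',atz('scene',(155+114/2.5,140+152/2.5),.004))
pts=[atz('wrist',p,.160)[:2] for p in [(58,270),(254,270),(160,190),(95,206),(225,210)]]
P=np.array(pts);A=np.c_[2*P,np.ones(len(P))];c=np.linalg.lstsq(A,(P**2).sum(1),rcond=None)[0];print('rim',c[:2],np.sqrt(c[2]+c[:2]@c[:2]))
sp=atz('wrist',(67,215),.121);print('spout',sp,'yaw',np.degrees(np.arctan2(*(c[:2]-sp[:2])[::-1])))
E
```

```text
cone (array([ 0.518 , -0.0547,  0.232 ]), [np.float64(0.001695577769329841), np.float64(0.0016955777693299157)]) [ 0.5148 -0.0558  0.2275] [ 0.521  -0.058   0.2275]
lime (array([0.484 , 0.313 , 0.0573]), [np.float64(0.0005053611026719367), np.float64(0.000505361102671836)]) [0.4899 0.3122 0.025 ] [0.4801 0.3217 0.027 ]
bowl [ 0.427  -0.3319  0.095 ] [ 0.4244 -0.3205  0.095 ] floor [ 0.4212 -0.33    0.004 ]
rim [ 0.5281 -0.0566] 0.08300446370531493
spout [ 0.4334 -0.0086  0.121 ] yaw -26.914514785285036
```

```bash
python3 -m creep '[[0,0,-4,0,0,0,-1],[0,0,-4,0,0,0,-1],[-1.8,-3.5,0,0,0,0,-1],[-1.9,-3.5,0,0,0,0,-1],[-1.9,-3.5,0,0,0,0,-1],[0,0,0,0,0,0,-1]]' 30
python3 - <<'E'
from h import *
cv2.imwrite('pics/w1.png',camera('wrist'))
E
```

```text
t: 0.9
tool_pos: [0.5183, -0.0576, 0.2942]
orientation: [180.0, 0.0, 89.9]
contact_force: [1.2, 0.6, 0.8]
gripper_width: 0.0855
finger_force: 0.0
```

View pics/w1.png

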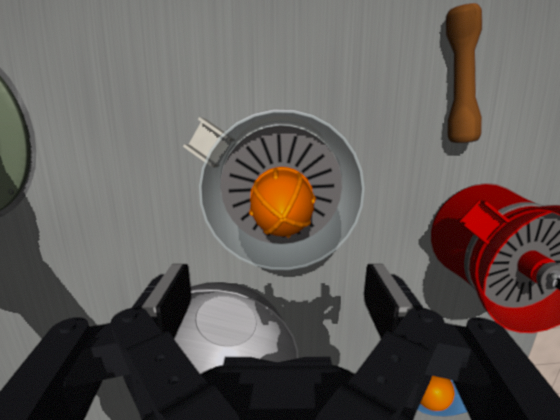

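The wrist view shows the cone directly below, about (282,202). The rim ellipse runs x 200–363 and y 110–269, and the outer end of the spout is at about (194,133).

```bash
python3 - <<'E'
from h import *
np.set_printoptions(precision=4,suppress=True)
pts=[atz('wrist',p,.160)[:2] for p in [(200,188),(363,188),(281,110),(282,269)]]
P=np.array(pts);A=np.c_[2*P,np.ones(len(P))];c=np.linalg.lstsq(A,(P**2).sum(1),rcond=None)[0];print('rim',c[:2],np.sqrt(c[2]+c[:2]@c[:2]))
sp=atz('wrist',(194,133),.121);print('spout',sp,np.hypot(*(c[:2]-sp[:2])),'yaw',np.degrees(np.arctan2(*(c[:2]-sp[:2])[::-1])))
# cone silhouettes
print('cone widest mid',atz('wrist',(250,203),.190),atz('wrist',(315,203),.190),'bottom',atz('wrist',(283,238),.190))
print('bowl floor',atz('wrist',(227,320),.004))
s=c[:2];th=np.radians(-30);
print(proj('wrist',[[*s,.2275],[*s,.16]]))
im=cv2.imread('pics/w1.png');cv2.imwrite('pics/c2.png',np.hstack([crop(im,170,95,140,160,3.7),crop(im,240,155,75,160,3.7)])[:592])
E
```

```text
rim [ 0.5245 -0.0583] 0.08246148638175414
spout [0.4304 0.0014 0.121 ] 0.11147742931446829 yaw -32.37986903331083
cone widest mid [ 0.4953 -0.057   0.19  ] [ 0.5546 -0.057   0.19  ] bottom [ 0.5256 -0.0915  0.19  ]
bowl floor [ 0.431  -0.3302  0.004 ]
[[282.9277 218.0464]
 [281.5676 195.8205]]
```

View pics/c2.png

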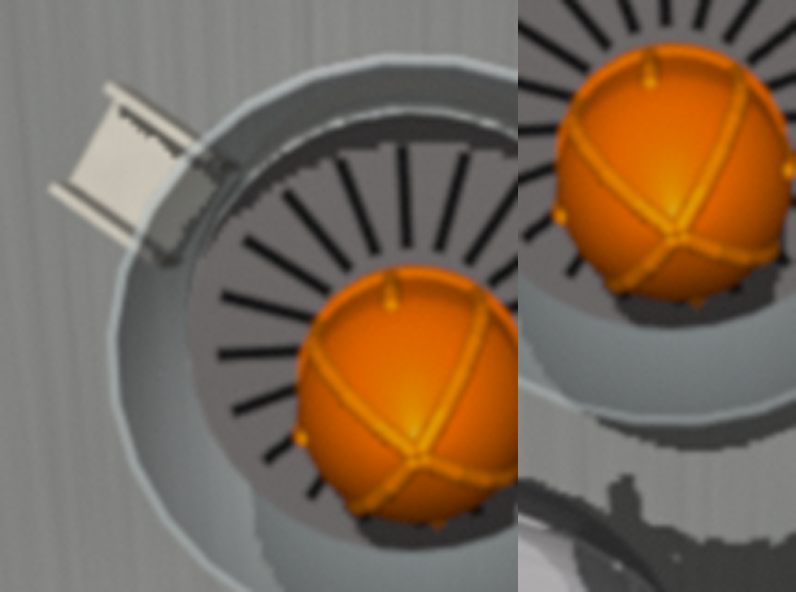

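```bash
python3 - <<'E'
from h import *
t=atz('wrist',(283,219.3),.2275);
for p in [(300,173.9),(254.6,186),(266.2,233.4)]:
    q=atz('wrist',p,.196);print(np.degrees(np.arctan2(*(q-t)[:2][::-1]))%90, np.linalg.norm((q-t)[:2]))
print(t)
E
python3 -m creep '[[-0.1,0.6,3,0,0,0,-1],[0,0,3,0,0,0,-1],[0,0,3,0,0,0,-1],[0,0,2,0,0,0,-1],[0,0,0.9,0,0,0,-1],[0,0,0,0,0,0,-1]]' 35
```

```text
63.5427318295968 0.03400643486310696
51.02422655788669 0.031307257493463116
59.631567286250956 0.028943073268394376
[ 0.52461066 -0.05940456  0.2275    ]
t: 1.7
tool_pos: [0.5262, -0.0567, 0.1744]
orientation: [-180.0, -0.0, 90.0]
contact_force: [-0.4, -0.4, 0.8]
gripper_width: 0.0856
finger_force: 0.0
```

```bash
python3 -m creep '[[-0.1,-0.15,0,0,0,0,0],[0,0,0,0,0,0,1],[0,0,0,0,0,0,1],[0,0,0,0,0,0,1],[0,0,0,0,0,0,1],[0,0,0,0,0,0,1]]' 40
```

```text
t: 2.45
tool_pos: [0.5238, -0.058, 0.1752]
orientation: [-179.9, -0.0, 90.0]
contact_force: [-7.3, 0.8, 6.4]
gripper_width: 0.0544
finger_force: 38.0
```

```bash
python3 -m creep '[[0,0,-0.5,0,0,0,1],[0,0,-0.5,0,0,0,1],[0,0,-1,0,0,0,1],[0,0,-1.5,0,0,0,1],[0,0,-2,0,0,0,1],[0,0,0,0,0,0,1]]' 40; python3 - <<'E'
from h import *
cv2.imwrite('pics/c3.png',np.hstack([crop(camera('scene'),220,130,100,110,4),crop(camera('side'),290,130,100,110,4)]))
E
```

```text
t: 3.2
tool_pos: [0.5258, -0.0581, 0.2319]
orientation: [179.8, 0.0, 90.0]
contact_force: [0.1, -0.0, -1.8]
gripper_width: 0.0544
finger_force: 40.4
```

View pics/c3.png

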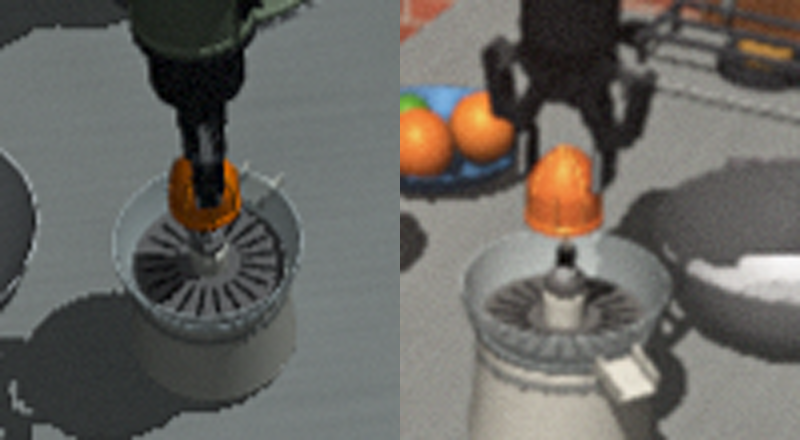

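The cone is off the spindle and held upright: the black ribs are free at (566,255) in the side crop. Carrying it to the bowl.

```bash
python3 -m creep '[[-2,-0.5,-1,0,0,0,1],[-4,-1.5,0,0,0,0,1],[-4.2,-1.6,0,0,0,0,1],[-4.5,-1.7,0,0,0,0,1],[-4.5,-1.7,0,0,0,0,1],[-4,-1.5,0,0,0,0,1],[-3,-1.1,0,0,0,0,1],[-1,-0.3,0,0,0,0,1]]' 40; python3 - <<'E'
from h import *
cv2.imwrite('pics/c4.png',np.vstack([np.hstack([crop(camera('scene'),140,110,130,120,3),crop(camera('side'),320,120,130,120,3)])]))
print(tool()[:3,3])
E
```

```text
t: 4.3
tool_pos: [0.4244, -0.3317, 0.2392]
orientation: [-179.9, 0.0, 89.9]
contact_force: [0.9, 0.7, -0.5]
gripper_width: 0.0548
finger_force: 40.4
[ 0.42515674 -0.33048644  0.23927354]
```

View pics/c4.png

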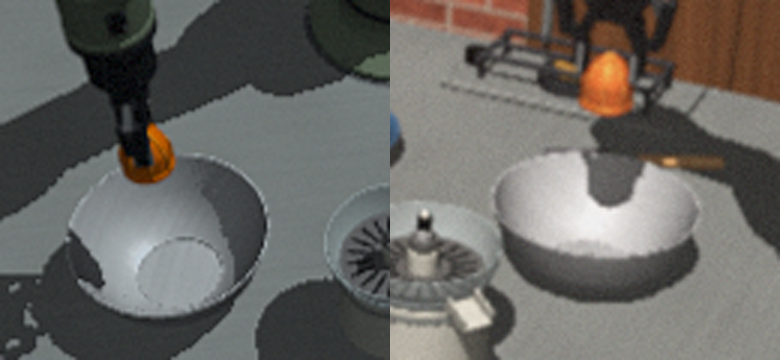

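Rim centre is (196,189) in scene and the cone is above the middle of the bowl, so I lower it.

```bash
python3 -m creep '[[0,0,4,0,0,0,1],[0,0,5,0,0,0,1],[0,0,5,0,0,0,1],[0,0,4,0,0,0,1],[0,0,2,0,0,0,1],[0,0,1,0,0,0,1],[0,0,0.4,0,0,0,1],[0,0,0,0,0,0,1]]' 40
python3 -m creep '[[0,0,0.3,0,0,0,1],[0,0,0.2,0,0,0,1],[0,0,0,0,0,0,1]]'
```

```text
t: 5.4
tool_pos: [0.4259, -0.3299, 0.0262]
orientation: [180.0, 0.0, 90.0]
contact_force: [0.4, -0.4, -0.5]
gripper_width: 0.0545
finger_force: 40.4
t: 5.78
tool_pos: [0.4255, -0.33, 0.0207]
orientation: [-180.0, 0.0, 90.0]
contact_force: [0.0, 1.0, 0.3]
gripper_width: 0.0543
finger_force: 40.4
```

```bash
python3 -m creep '[[0,0,0.3,0,0,0,1],[0,0,0.1,0,0,0,1],[0,0,0,0,0,0,1]]'; python3 -m creep '[[0,0,0.2,0,0,0,1],[0,0,0,0,0,0,1]]'
```

```text
t: 6.15
tool_pos: [0.4255, -0.3304, 0.0172]
orientation: [180.0, 0.0, 90.0]
contact_force: [-3.4, 0.9, 12.2]
gripper_width: 0.0543
finger_force: 44.4
t: 6.4
tool_pos: [0.4254, -0.3305, 0.0167]
orientation: [180.0, 0.0, 90.0]
contact_force: [-13.5, 7.6, 51.1]
gripper_width: 0.0541
finger_force: 54.9
```

```bash
python3 -m creep '[[0,0,-0.3,0,0,0,1],[0,0,0,0,0,0,1]]'; python3 -m creep '[[0,0,0,0,0,0,-0.7],[0,0,0,0,0,0,-0.7],[0,0,0,0,0,0,-0.7]]'
```

```text
t: 6.65
tool_pos: [0.4256, -0.3301, 0.0178]
orientation: [180.0, 0.0, 90.0]
contact_force: [-0.2, 0.4, -1.5]
gripper_width: 0.0543
finger_force: 39.1
t: 7.02
tool_pos: [0.4254, -0.33, 0.0176]
orientation: [-180.0, -0.0, 90.0]
contact_force: [0.3, -0.3, 0.4]
gripper_width: 0.0729
finger_force: 0.0
```

```bash
python3 -m creep '[[0,0,-1,0,0,0,-0.7],[0,0,-3,0,0,0,-0.7],[0,0,-5,0,0,0,-0.7],[0,0,-6,0,0,0,-0.7],[0,0,-6,0,0,0,-1],[0,0,-6,0,0,0,-1],[0,0,-1.5,0,0,0,-1],[2,0.2,0,0,0,0,-1]]'
python3 -m creep '[[4,0.4,0,0,0,0,-1],[5.5,0.5,0,0,0,0,-1],[6.2,0.5,0,0,0,0,-1],[6.2,0.5,0,0,0,0,-1],[6.2,0.5,0,0,0,0,-1],[6.2,0.5,0,0,0,0,-1],[6.2,0.5,0,0,0,0,-1],[6.2,0.5,0,0,0,0,-1]]'
python3 -m creep '[[6,0.8,0,0,0,0,-1],[5.5,0.7,0,0,0,0,-1],[3,0.5,1,0,0,0,-1],[1,0,3.5,0,0,0,-1],[0,0,4,0,0,0,-1],[0,0,3.5,0,0,0,-1],[0,0,0,0,0,0,-1]]'
python3 - <<'E'
from h import *
print(tool()[:3,3]); 
im=camera('wrist');cv2.imwrite('pics/w2.png',im)
s=camera('scene');h=cv2.cvtColor(s,cv2.COLOR_BGR2HSV)
m=((h[...,0]<20)&(h[...,1]>170)&(h[...,2]>120)).astype(np.uint8)[140:230,150:240];ys,xs=np.nonzero(m);print('orange',len(xs),xs.min()+150,xs.max()+150,ys.min()+140,ys.max()+140)
print('expected if upright',proj('scene',[[.4255,-.33,.004],[.4255,-.33,.0665]]))
h=cv2.cvtColor(im,cv2.COLOR_BGR2HSV);m=((abs(h[...,0].astype(int)-60)<15)&(h[...,1]>150)).astype(np.uint8)
n,l,st,c=cv2.connectedComponentsWithStats(m);i=1+st[1:,4].argmax();print(st[i],c[i])
x,y,w,hh,_=st[i];x0=max(0,x-15);y0=max(0,y-15);f=min(780/(w+30),(590)/(hh+30));k=crop(im,x0,y0,w+30,hh+30,f);print(x0,y0,f)
cv2.imwrite('pics/c5.png',k)
E
```

```text
t: 8.02
tool_pos: [0.4273, -0.3108, 0.304]
orientation: [179.9, 0.1, 89.9]
contact_force: [0.2, -0.5, -0.6]
gripper_width: 0.0857
finger_force: 0.0
t: 9.02
tool_pos: [0.466, 0.1588, 0.3026]
orientation: [-180.0, 0.0, 90.0]
contact_force: [1.2, -0.3, 0.7]
gripper_width: 0.0852
finger_force: 0.0
t: 9.9
tool_pos: [0.4852, 0.311, 0.1807]
orientation: [-179.8, 0.2, 90.0]
contact_force: [-0.2, -0.3, 0.8]
gripper_width: 0.0852
finger_force: 0.0
[0.48518401 0.31102521 0.18065294]
orange 101 195 205 190 206
expected if upright [[200.61965804 201.71107466]
 [197.83954038 192.15269083]]
[ 262  167   35   39 1022] [278.8111546  185.79549902]
247 152 8.55072463768116
```

View pics/c5.png

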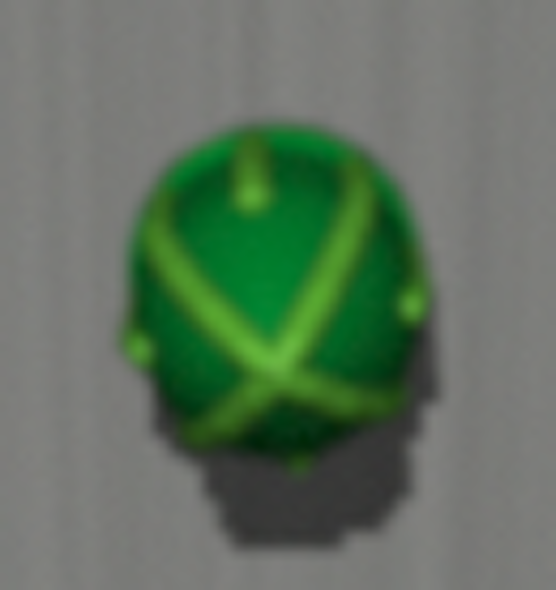

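The lime cone is upright with its tip at about wrist (279,195). Four tall ribs run from the tip, and the short-rib tops are between them. I fit pose and yaw for both cones from the rib pixels.

```bash
cat > fit.py <<'E'
from h import *
from scipy.optimize import least_squares
def mk(p,e):
    T=np.eye(4);T[:3,:3]=R.from_euler('xyz',e,degrees=True).as_matrix();T[:3,3]=p;return T
def fit(T,tip,ribs,short,f,o,Rr,H,base,x0):
    f_=lambda a:np.array(a,float)/f+o
    tip=f_(tip);ribs=[f_(r) for r in ribs];short=f_(short)
    t=np.linspace(0,1,60)
    def res(q,out=False):
        x,y,yaw,zs,rs,e=q;r=[]
        r+=list(proj('wrist',[x,y,base+H],T)[0]-tip)
        # match ribs to nearest of four model curves
        cs=[];z=base+.028+(H-.028)*t;rad=Rr*(1-t**e)**(1/e)
        for k in range(4):
            a=np.radians(yaw+90*k);cs.append(proj('wrist',np.c_[x+rad*np.cos(a),y+rad*np.sin(a),z],T))
        for rb in ribs:
            d=[np.array([np.linalg.norm(c-p,axis=1).min() for p in rb]) for c in cs]
            r+=list(min(d,key=lambda v:v.sum()))
        sp=proj('wrist',np.array([[x+rs*np.cos(a),y+rs*np.sin(a),base+zs] for a in np.radians(yaw+45+90*np.arange(4))]),T)
        for p in short:r+=list(sp[np.linalg.norm(sp-p,axis=1).argmin()]-p)
        return np.array(r)
    best=min((least_squares(res,[*x0,a,.03,Rr,2],bounds=([0,-1,-200,.015,Rr*.6,1],[1,1,200,.05,Rr*1.2,4]),x_scale=[.01,.01,10,.01,.01,1],diff_step=1e-4) for a in range(0,90,15)),key=lambda s:s.cost)
    print(np.round(best.x,4),'yaw mod90',best.x[2]%90,'rms px',np.sqrt(np.mean(best.fun**2)))
if __name__=='__main__':
    fit(mk([.5183,-.0576,.2942],[180,0,89.9]),(677,238),[[(712,165),(740,80)],[(620,185),(575,125)],[(640,272),(615,288)],[(720,252),(770,256)]],[(650,85),(790,172),(560,215),(697,303)],3.7,np.array([240-518/3.7,155]),.031,.0625,.165,(.524,-.058))
    fit(mk([.4852,.3110,.1807],[-179.8,.2,90]),(275,365),[[(310,300),(345,225)],[(215,305),(165,240)],[(230,410),(200,435)],[(330,390),(390,405)]],[(250,195),(412,305),(138,350),(300,462)],8.55,np.array([247,152]),.02,.054,0,(.485,.313))
E
python3 fit.py
```

```text
Traceback (most recent call last):
  File "fit.py", line 25, in <module>
    fit(mk([.5183,-.0576,.2942],[180,0,89.9]),(677,238),[[(712,165),(740,80)],[(620,185),(575,125)],[(640,272),(615,288)],[(720,252),(770,256)]],[(650,85),(790,172),(560,215),(697,303)],3.7,np.array([240-518/3.7,155]),.031,.0625,.165,(.524,-.058))
    ~~~^^^^^^^^^^^^^^^^^^^^^^^^^^^^^^^^^^^^^^^^^^^^^^^^^^^^^^^^^^^^^^^^^^^^^^^^^^^^^^^^^^^^^^^^^^^^^^^^^^^^^^^^^^^^^^^^^^^^^^^^^^^^^^^^^^^^^^^^^^^^^^^^^^^^^^^^^^^^^^^^^^^^^^^^^^^^^^^^^^^^^^^^^^^^^^^^^^^^^^^^^^^^^^^^^^^^^^^^^^^^^^^^^^^^^^^^^^^^^^^^
  File "fit.py", line 22, in fit
    best=min((least_squares(res,[*x0,a,.03,Rr,2],bounds=([0,-1,-200,.015,Rr*.6,1],[1,1,200,.05,Rr*1.2,4]),x_scale=[.01,.01,10,.01,.01,1],diff_step=1e-4) for a in range(0,90,15)),key=lambda s:s.cost)
  File "fit.py", line 22, in <genexpr>
    best=min((least_squares(res,[*x0,a,.03,Rr,2],bounds=([0,-1,-200,.015,Rr*.6,1],[1,1,200,.05,Rr*1.2,4]),x_scale=[.01,.01,10,.01,.01,1],diff_step=1e-4) for a in range(0,90,15)),key=lambda s:s.cost)
              ~~~~~~~~~~~~~^^^^^^^^^^^^^^^^^^^^^^^^^^^^^^^^^^^^^^^^^^^^^^^^^^^^^^^^^^^^^^^^^^^^^^^^^^^^^^^^^^^^^^^^^^^^^^^^^^^^^^^^^^^^^^^^^^^^^^^^^^^^^
  File "fit.py", line 11, in res
    r+=list(proj('wrist',[x,y,base+H],T)[0]-tip)
            ~~~~^^^^^^^^^^^^^^^^^^^^^^^^
  File "h.py", line 19, in proj
    W,K,d=pose(n,T);V=np.linalg.inv(W);return cv2.projectPoints(np.array(p,float).reshape(-1,3),cv2.Rodrigues(V[:3,:3])[0],V[:3,3],K,d)[0].reshape(-1,2)
          ~~~~^^^^^
  File "h.py", line 7, in pose
    i=camera_info(n);return (np.array(i['world_from_camera']) if 'world_from_camera' in i else (tool() if T is None else T)@np.array(i['mount'])),np.array(i['camera_matrix']),np.array(i['dist'])
ValueError: time passes only in moves, steps and waits
```

```bash
sed -i 's/^def tool/from functools import cache\ncamera_info=cache(camera_info)\ndef tool/' h.py; python3 fit.py 2>&1 | tail -5
```

```text
[ 5.23100e-01 -5.95000e-02 -3.31955e+01  3.54000e-02  2.78000e-02
  1.41960e+00] yaw mod90 56.804472712943735 rms px 0.6959633977458094
[4.87200e-01 3.11500e-01 5.49663e+01 3.61000e-02 1.69000e-02 1.14120e+00] yaw mod90 54.966300509335994 rms px 0.3288514227968147
```

```bash
python3 -m creep '[[0,0.2,2,0,0,10,-1],[0,0,3,0,0,10,-1],[0,0,3,0,0,10,-1],[0,0,3,0,0,5,-1],[0,0,3,0,0,0,-1],[0,0,1.5,0,0,0,-1],[0,0,0.9,0,0,0,-1],[0,0,0,0,0,0,-1]]' 40
```

```text
t: 11.0
tool_pos: [0.4888, 0.3122, 0.0192]
orientation: [180.0, -0.0, 55.0]
contact_force: [-0.7, 1.1, -0.8]
gripper_width: 0.0853
finger_force: 0.0
```

```bash
python3 -m creep '[[-0.15,-0.1,0.5,0,0,0,-1],[0,0,0,0,0,0,0],[0,0,0,0,0,0,1],[0,0,0,0,0,0,1],[0,0,0,0,0,0,1],[0,0,0,0,0,0,1],[0,0,0,0,0,0,1]]' 40
```

```text
t: 11.88
tool_pos: [0.487, 0.3115, 0.0142]
orientation: [180.0, -0.0, 55.0]
contact_force: [-2.1, -0.3, 9.2]
gripper_width: 0.0343
finger_force: 38.9
```

```bash
python3 -m creep '[[0,0,-1,0,0,0,1],[0,0,-3,0,0,0,1],[0,0,-5,0,0,0,1],[0,0,-5,0,0,0,1],[0,0,-5,0,0,0,1],[0,0,-4,0,0,0,1],[0,0,-1.5,0,0,0,1],[-1.2,1.25,0,0,0,0,1]]'
python3 -m creep '[[-3.5,3,0,0,0,0,1],[-4.5,3.8,0,0,0,0,1],[-4.5,3.8,0,0,0,0,1],[-4.5,3.8,0,0,0,0,1],[-4.5,3.9,0,0,0,0,1],[-3.5,3,0,0,0,0,1],[-2,1.7,0,0,0,-2,1],[0,0,0,0,0,0,1]]'
python3 - <<'E'
from h import *
print(ctrl.read_state()['tool_pos'],ctrl.read_state()['orientation'])
im=camera('wrist');cv2.imwrite('pics/w3.png',im);s=camera('scene');d=camera('side');cv2.imwrite('pics/s3.png',s);cv2.imwrite('pics/d3.png',d)
print(proj('scene',[.5238,-.058,.165]),proj('side',[.5238,-.058,.165]))
c=np.vstack([crop(s,230,130,75,100,3),crop(d,290,110,75,100,3)])
k=crop(im,180,180,190,200,3)
cv2.imwrite('pics/c6.png',np.hstack([c,k])[:600,:800])
E
```

```text
t: 12.88
tool_pos: [0.49, 0.2948, 0.2592]
orientation: [180.0, -0.1, 55.1]
contact_force: [0.2, -1.0, -0.4]
gripper_width: 0.0342
finger_force: 40.0
t: 13.88
tool_pos: [0.5225, -0.0619, 0.2573]
orientation: [-179.9, 0.1, 56.8]
contact_force: [0.4, 0.9, -0.7]
gripper_width: 0.0343
finger_force: 40.0
[ 0.52251762 -0.06189309  0.2572697 ] [-1.79908581e+02  1.14963621e-01  5.67786038e+01]
[[271.83907915 189.60681772]] [[330.80089542 198.29740305]]
```

View pics/c6.png

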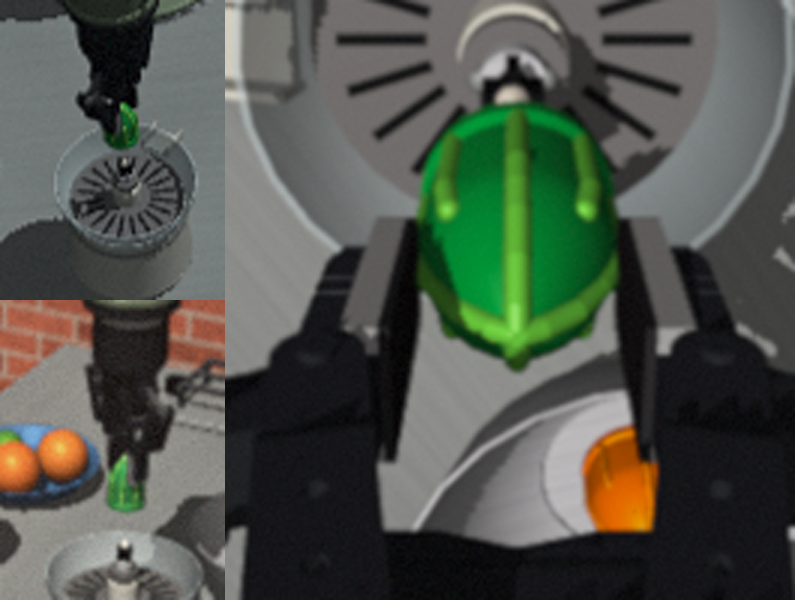

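The picture shows the lime cone upright in the pads with a tall rib exactly along the tool's x: it is vertical at crop x≈516, tip at (516,345). The spindle pilot is right ahead at (513,95), the spout lies square to the tool, and the orange cone stands in the bowl. I shift about 3 mm and lower the cone.

```bash
python3 -m creep '[[0.3,0,1.5,0,0,0,1],[0,0,1.3,0,0,0,1],[0,0,0.5,0,0,0,1],[0,0,0,0,0,0,1],[0,0,0,0,0,0,1]]'
python3 - <<'E'
from h import *
P=[]
for i in range(5):
    T=tool();im=camera('wrist');P.append(T[:3,3])
print(np.mean(P,0),np.std(P,0));cv2.imwrite('pics/w4.png',im)
T=np.array(np.eye(4));T[:3,:3]=R.from_euler('xyz',[180,0,56.8],degrees=True).as_matrix();T[:3,3]=[.5225,-.0619,.2573]
for q in [(.5238,-.0585),(.5245,-.0595),(.5231,-.0595)]: print(proj('wrist',[*q,.197],T))
E
```

```text
t: 14.65
tool_pos: [0.5255, -0.0563, 0.226]
orientation: [180.0, -0.0, 57.0]
contact_force: [0.5, -0.2, -0.7]
gripper_width: 0.0344
finger_force: 40.0
[ 0.52550247 -0.05628364  0.22600073] [3.62529830e-05 8.03845060e-06 4.12320213e-05]
[[275.99707215 214.175603  ]]
[[277.47017192 214.73683067]]
[[275.94607967 215.67799005]]
```

```bash
python3 - <<'E'
from h import *
print(tri([ray('scene',(271.7,181.7)),ray('side',(331.7,191.7))]))
T=np.eye(4);T[:3,:3]=R.from_euler('xyz',[180,0,57],degrees=True).as_matrix();T[:3,3]=[.5255,-.0563,.226]
# predicted rim ellipse for candidate centres vs edge strength in w4
im=cv2.imread('pics/w4.png');g=cv2.GaussianBlur(cv2.cvtColor(im,cv2.COLOR_BGR2GRAY),(3,3),0).astype(np.float32)
a=np.radians(np.arange(0,360,1.5));best=[]
def score(c):
    P=[proj('wrist',np.c_[c[0]+r*np.cos(a),c[1]+r*np.sin(a),np.full(a.size,.16)],T).astype(np.float32) for r in (.0865,.084,.0825,.081,.079)]
    V=[cv2.remap(g,p[:,:1],p[:,1:],1,borderValue=0)[:,0] for p in P]
    ok=(P[0][:,1]>5)&(P[0][:,1]<235)&(P[0][:,0]>5)&(P[0][:,0]<555)
    return np.clip(V[2]-(V[0]+V[4])/2,-20,40)[ok].mean(),ok.sum()
for dx in np.arange(-.006,.0061,.001):
    for dy in np.arange(-.006,.0061,.001):
        c=(.524+dx,-.058+dy);best.append((score(c),c))
best.sort(key=lambda b:-b[0][0]);
for b in best[:6]:print(b)
E
```

```text
(array([ 0.51638562, -0.05390829,  0.19590354]), [np.float64(0.00347701044387983), np.float64(0.003477010443879863)])
((np.float32(39.31517), np.int64(130)), (np.float64(0.522), np.float64(-0.060000000000000005)))
((np.float32(38.72814), np.int64(131)), (np.float64(0.522), np.float64(-0.059000000000000004)))
((np.float32(38.216198), np.int64(131)), (np.float64(0.523), np.float64(-0.059000000000000004)))
((np.float32(36.391304), np.int64(131)), (np.float64(0.523), np.float64(-0.060000000000000005)))
((np.float32(35.102036), np.int64(129)), (np.float64(0.522), np.float64(-0.061000000000000006)))
((np.float32(33.184387), np.int64(129)), (np.float64(0.521), np.float64(-0.060000000000000005)))
```

```bash
python3 -m creep '[[-0.35,0,0,0,0,0,1],[0,0,0,0,0,0,1],[0,0,0.8,0,0,0,1],[0,0,0.8,0,0,0,1],[0,0,0.6,0,0,0,1],[0,0,0,0,0,0,1]]'; python3 -m creep '[[0,0,0.4,0,0,0,1],[0,0,0.4,0,0,0,1],[0,0,0,0,0,0,1]]'
```

```text
t: 15.65
tool_pos: [0.5231, -0.0592, 0.2031]
orientation: [-179.9, 0.0, 57.0]
contact_force: [-0.1, 0.4, -0.2]
gripper_width: 0.034
finger_force: 40.0
t: 16.02
tool_pos: [0.5233, -0.0592, 0.1954]
orientation: [-180.0, 0.0, 57.0]
contact_force: [0.6, -0.3, -0.2]
gripper_width: 0.0341
finger_force: 40.0
```

```bash
python3 -m creep '[[0,0,0.3,0,0,0,1],[0,0,0,0,0,0,1]]'; python3 -m creep '[[0,0,0.3,0,0,0,1],[0,0,0,0,0,0,1]]' 60
```

```text
t: 16.27
tool_pos: [0.5234, -0.0592, 0.1925]
orientation: [-180.0, 0.0, 57.0]
contact_force: [-0.8, -0.0, -1.7]
gripper_width: 0.0338
finger_force: 40.0
t: 16.52
tool_pos: [0.5233, -0.0592, 0.1895]
orientation: [-180.0, 0.0, 57.0]
contact_force: [-1.3, -0.4, 0.1]
gripper_width: 0.0333
finger_force: 59.6
```

No resistance below the rib-top level, so the splines have meshed. Now I push it home.

```bash
python3 -m creep '[[0,0,0.4,0,0,0,1],[0,0,0,0,0,0,1]]' 80; python3 -m creep '[[0,0,0.4,0,0,0,1],[0,0,0,0,0,0,1]]';  python3 -m creep '[[0,0,0.3,0,0,0,1],[0,0,0,0,0,0,1]]'
```

```text
t: 16.77
tool_pos: [0.5233, -0.0592, 0.1854]
orientation: [-180.0, 0.0, 57.0]
contact_force: [-1.6, 0.6, -2.1]
gripper_width: 0.0322
finger_force: 79.4
t: 17.02
tool_pos: [0.5231, -0.0591, 0.1812]
orientation: [-180.0, 0.0, 57.0]
contact_force: [0.2, 0.9, -3.7]
gripper_width: 0.0323
finger_force: 79.6
t: 17.27
tool_pos: [0.5235, -0.0592, 0.1787]
orientation: [180.0, -0.0, 57.0]
contact_force: [-1.4, 0.3, 3.3]
gripper_width: 0.0321
finger_force: 80.9
```

```bash
python3 -m creep '[[0,0,0.2,0,0,0,1],[0,0,0,0,0,0,1]]'; python3 -m creep '[[0,0,0.2,0,0,0,1],[0,0,0,0,0,0,1]]';  python3 -m creep '[[0,0,0.2,0,0,0,1],[0,0,0,0,0,0,1]]'
```

```text
t: 17.52
tool_pos: [0.5236, -0.0592, 0.1768]
orientation: [180.0, -0.0, 57.0]
contact_force: [-1.4, 0.2, 5.5]
gripper_width: 0.0319
finger_force: 81.5
t: 17.77
tool_pos: [0.5236, -0.0592, 0.1749]
orientation: [180.0, -0.0, 57.0]
contact_force: [-1.8, 0.7, 7.9]
gripper_width: 0.0321
finger_force: 81.9
t: 18.02
tool_pos: [0.5237, -0.0592, 0.173]
orientation: [180.0, -0.0, 57.0]
contact_force: [-3.2, -0.1, 10.7]
gripper_width: 0.0319
finger_force: 82.3
```

```bash
python3 -m creep '[[0,0,0.15,0,0,0,1],[0,0,0,0,0,0,1]]' 100; python3 -m creep '[[0,0,0.15,0,0,0,1],[0,0,0,0,0,0,1],[0,0,0,0,0,0,1]]'
python3 - <<'E'
from h import *
for n in('scene','side'):cv2.imwrite(f'pics/{n}9.png',camera(n))
E
```

```text
t: 18.27
tool_pos: [0.5239, -0.0591, 0.1725]
orientation: [179.9, -0.1, 57.0]
contact_force: [-7.8, 1.2, 26.2]
gripper_width: 0.0314
finger_force: 100.2
t: 18.65
tool_pos: [0.5241, -0.0591, 0.1722]
orientation: [179.9, -0.1, 57.0]
contact_force: [-14.8, 2.8, 50.6]
gripper_width: 0.0317
finger_force: 104.2
```

```bash
python3 -m creep '[[0,0,-0.15,0,0,0,1],[0,0,0,0,0,0,1],[0,0,0,0,0,0,1],[0,0,0,0,0,0,1]]'
```

```text
t: 19.25
tool_pos: [0.5238, -0.0591, 0.1725]
orientation: [179.9, -0.1, 57.0]
contact_force: [-7.8, 1.3, 26.2]
gripper_width: 0.0315
finger_force: 100.1
```

```bash
python3 -c "
from rig import job_done
print(job_done())"
```

```text
the job is handed in; nothing more can be done
None
```

Job handed in at about 19 s: the orange cone stands in the aluminium bowl, set down with a brief press of about 51 N at the wrist. The lime cone meshed, is fully home, and is still gripped and pressed down at about 26 N, with the spindle at its stop judging by height and force.

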